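# Shift the feed gearbox into third

### The arm

A 6-joint arm with a two-finger parallel gripper is mounted at the origin on a cart in front of the work surface, level with it; the furniture and walls round the work are solid. World frame = base frame: x ahead of the robot, y to its left, z up, the work surface at z = 0. Lengths are in m, angles in rad, forces in N, time in s.
With the tool pointing down it reaches from about 0.35 to 0.775 m from the base axis. Payload 7.3 kg.
Tool frame: the origin (TCP) lies at the very end of the fingers, on their centre line; the grasp point (between the pads) lies 19 mm behind it; z points along the fingers, y is the direction in which the jaws open and shut (so a half turn about z gives the same grasp; the last joint's range is limited). The gripper opens to 92 mm and grips with 3 to 60 N. Pads are 19 mm wide; open, the fingers measure 130 mm over their backs; the gripper's body (75 mm by 190 mm) begins 47 mm behind the grasp point.
Start: joints at [1.061, 0.342, 1.524, -0, 1.275, -0.146], TCP at [0.187, 0.491, 0.227] pointing down, gripper open.
Joint ranges: [-2.53, 2.53], [-0.77, 2.02], [0.04, 2.7], [-1, 4.14], [0.28, 2.66], [-3.11, 3.11]. Speed limits (rad/s): [2.57, 2.57, 3.14, 3.14, 3.14, 3.14].

### API

Orientations are given as [roll, pitch, yaw] about the fixed x, y, z axes, in that order (R = Rz(yaw) Ry(pitch) Rx(roll)).
In Python, from cell import monitor, eyes, order gives the robot as it stands. The module is installed in compiled form; this text tells all that it offers.
- The arm moves only by the tool carry_out, never from a script. Its argument "targets" is a list of rows, each a list of 2 entries, a list of its own where there are three numbers: the shift along the tool's x, y, z in m, then the turn about the tool's z in rad. In form: [[[dx, dy, dz], twist], ...]. A call has 1 to 10 rows; each row shifts and turns the pose as measured when the row begins, along the tool's axes as they then stand; what a row does not reach is not made up. A row lasts 1/8 s, in which the tool goes at most 62.5 mm and 10.7 degrees, less where a joint would pass 70% of its speed; a pose out of reach is approached as far as the arm can. A call is refused whole if a number of a shift passes 0.0625 or a number of a turn 0.188, either way. A call with a gripper value outside its range is refused whole. "fingers" is the closure, from 0 (fully open) to 1 (shut), set as the call begins (left out, the last holds). The fingers move at their own pace and stop on an object; "grip_force" is the grip in N (left out, the last holds). Time passes only in rows, so rows that do not move let the fingers close. It gives the time, the measured TCP pose, the force and the opening at its end, in the units of the state.
- monitor.observe(): the state, without advancing time (a new reading comes with each control period).
- eyes.read_camera(name): name is "side" or "top"; returns the picture (384x512x3 uint8, red, green, blue); there is no depth.
- eyes.camera_info(name): a dict with "K" (3x3 intrinsics, pixels), "dist" ([k1, k2, p1, p2, k3] as OpenCV has them; the pictures are not rectified), "rvec" (rotation vector, rad) and "tvec" (3), from world to camera coordinates, as OpenCV has them. Camera axes: x right, y down, z forward; pixel columns grow to the right and rows downward; lengths in m; the calibration is good to about 2 mm. A picture is of the moment at which its call begins. camera_info takes no time and is no camera call.
- order.hand_in(): hands the job in, once; it reports no verdict.
The state is a dict: "time": time; "qpos": joint angles; "qvel": joint speeds; "joint_efforts": joint torques, N m; "tool_pos": TCP position; "tool_rot": TCP orientation; "contact_force": force on the tool from outside, world axes, zero at the start; "torque": the same for the moment, N m; "opening": finger opening in m.
Only numpy, scipy, OpenCV 4.12 (cv2) and the standard library are available. Lean on these libraries where they do the work, as an engineer would, in place of code of your own. Each camera call takes 0.05 s, during which the arm holds its last target.

### The job

Put the bench gearbox into third: with closed fingertips push its gear lever along the slots of the gate into the corner slot whose end plate carries three studs, fully home to the end of that slot. Only push the lever, gently and without gripping or forcing it, and do not run it into any of the other numbered slots. Leave the things lying round the gearbox where they are, and let go of the lever when it is in.

Things in the scene. Friction and masses are not known exactly. Their poses are not given: they have to be found in the camera images.
- gearbox: Grey gearbox fixed to the bench, 150 x 140 mm; a dark motor, top 88 mm up, reaches 156 mm out on its +y side, a shaft flange 104 mm on its -y side. Origin under the housing's centre, on the bench; x away from the robot at yaw 0, y left, z up. On top an aluminium gate plate 124 x 116 mm.
- gate_center (a point): Centre of the gate, on the plate's upper face, 95 mm above the gearbox's origin, axes alike. A cross channel along y (18 mm wide, at x = 0) joins three slots along x (16 mm wide, at y = -26, 0, +26 mm, each from x = -36 to +36 mm). Round-nosed lands between the slots let the lever cross only in the channel. The middle slots have no number plates, the four corner ends have.
- knob: Black upright knob on the gear lever, 30 mm across, 52 mm tall; its straight part reaches 19 mm below and 23 mm above the origin. Origin at its middle, 140 mm along the lever from the pivot, which lies 22 mm above the gearbox's origin; z along the lever. The lever's shank, 12 mm thick under the knob and 10 mm in the gate, counts as part of it. The lever stays where it is left; about 2 N at the knob moves it.
- lever_at_gate (a point): Point on the lever's axis 73 mm from its pivot, where the shank passes the upper face of the gate plate.
- lever_cross (a joint): Sideways lean of the lever, rad: 0 upright (middle slots), positive toward the gearbox's +y; about +0.35 in line with the +y slots and -0.35 with the -y slots; stops at +-0.37.
- lever_shift (a joint): Lean of the lever along the slots, rad: 0 in the cross channel, positive toward the gearbox's +x; stops at +-0.33, which is the end of the slots' travel. Within about +-0.05 of 0 the lever is free to go sideways. Starts part or all the way into the middle slot on the -x side, so it must come back to the channel before it can cross.
- plate_1: Brass number plate 16 x 44 x 1.5 mm lying on the gate plate just beyond the end of one corner slot, with one black stud (7 mm across) in a row along y. Which plate is at which corner varies. Origin at the centre of its underside, 48 mm in x and 26 mm in y from the gearbox's axis; axes as the gearbox's.
- plate_2: Brass number plate 16 x 44 x 1.5 mm lying on the gate plate just beyond the end of one corner slot, with two black studs (7 mm across) in a row along y. Which plate is at which corner varies. Origin at the centre of its underside, 48 mm in x and 26 mm in y from the gearbox's axis; axes as the gearbox's.
- plate_3: Brass number plate 16 x 44 x 1.5 mm lying on the gate plate just beyond the end of one corner slot, with three black studs (7 mm across) in a row along y. Which plate is at which corner varies. Origin at the centre of its underside, 48 mm in x and 26 mm in y from the gearbox's axis; axes as the gearbox's.
- plate_4: Brass number plate 16 x 44 x 1.5 mm lying on the gate plate just beyond the end of one corner slot, with four black studs (7 mm across) in a row along y. Which plate is at which corner varies. Origin at the centre of its underside, 48 mm in x and 26 mm in y from the gearbox's axis; axes as the gearbox's.
- wax_tin: Red round tin 69 mm across, 36 mm high, loose on the bench on the near side of the gearbox. Origin at the centre of its underside. To be left alone.
- sanding_block: Brown sanding block 64 x 115 x 36 mm, loose on the bench to the right of the gearbox. Origin at the centre of its underside. To be left alone.
- offcut: Dark wooden offcut 90 x 55 x 32 mm, loose on the bench beyond the gearbox. Origin at the centre of its underside. To be left alone.

How it is judged:
At the end, for the whole second after the job is handed in: The lever's shank stands in the corner slot of the three-stud plate, within about 6 mm of the end of its travel (shank axis at the gate less than 30 mm from the plate's centre; fully home it is about 25 mm), at rest; the tin, the sanding block and the offcut are within 20 mm of where they were (horizontal distance between lever_at_gate and plate_3 below 0.03 m and velocity of joint lever_shift between -0.05 and 0.05 rad/s and velocity of joint lever_cross between -0.05 and 0.05 rad/s and distance of each of wax_tin, sanding_block, offcut from where it was at the start of the episode below 0.02 m); the robot touches nothing.
It fails at once if the lever is run into a corner slot other than the one with three studs (horizontal distance between lever_at_gate and plate_1 below 0.03 m or horizontal distance between lever_at_gate and plate_2 below 0.03 m or horizontal distance between lever_at_gate and plate_4 below 0.03 m).
It fails at once if the lever is gripped or forced (more than 45 N between fingers and knob or shank) (contact force between the fingers and knob above 45 N).
It fails at once if a bystander is pushed away or lifted (distance of any of wax_tin, sanding_block, offcut from where it was at the start of the episode above 0.03 m).
It also fails if it takes over 54 s, if anything falls off the work surface, if the arm or the gripper's body presses on something with over 40 N, if the wrist force passes 120 N, or if a joint passes its speed limit or range.

## Working session

There is one attempt and no reset: what is moved stays moved. The work goes in short steps, Python scripts to look and compute and a tool call to move; the robot and the scene stay as the last step left them, time stands still between calls to the robot, and variables do not carry over. Pictures are saved under pics/ and viewed, and the job is handed in when it is done.

Besides the shell and the picture viewer there is one more tool, called after "Emit:" as name(argument=value, ...) on one line, values as JSON. carry_out: Moves the arm, as the interface text tells. Its arguments: {"type":"object","properties":{"targets":{"type":"array","items":{"type":"array"}},"fingers":{"type":"number"},"grip_force":{"type":"number"}},"required":["targets"]}

```bash
mkdir -p pics; python3 - <<'E'
from cell import monitor, eyes, order
import cv2, numpy as np
s=monitor.observe(); print({k:np.round(v,3).tolist() for k,v in s.items()})
for n in("top","side"):
    im=eyes.read_camera(n); cv2.imwrite(f"pics/{n}0.png",im[:,:,::-1]); np.save(f"pics/{n}0.npy",im)
    i=eyes.camera_info(n); print(n,{k:np.round(v,4).tolist() for k,v in i.items()})
E
```

```text
{'time': 0.0, 'qpos': [1.061, 0.343, 1.525, -0.0, 1.275, -0.146], 'qvel': [0.0, -0.001, -0.002, 0.001, -0.0, -0.001], 'joint_efforts': [-0.0, -43.123, -24.422, 0.072, 0.056, -0.0], 'tool_pos': [0.187, 0.49, 0.226], 'tool_rot': [-3.14, -0.0, 2.778], 'contact_force': [-0.039, 0.404, 0.326], 'torque': [0.004, 0.011, 0.007], 'opening': 0.092}
top {'K': [[396.2386, 0.0, 257.2971], [0.0, 396.2386, 191.3177], [0.0, 0.0, 1.0]], 'dist': [-0.0357, 0.0, 0.0, 0.0, 0.0], 'rvec': [2.1811, -2.1628, 0.1453], 'tvec': [-0.2904, 0.5066, 0.9145]}
side {'K': [[482.1209, 0.0, 253.3866], [0.0, 482.1209, 196.9766], [0.0, 0.0, 1.0]], 'dist': [-0.1702, 0.0, 0.0, 0.0, 0.0], 'rvec': [2.1649, -0.6896, 0.3474], 'tvec': [-0.5853, 0.143, 0.8699]}
```

View pics/top0.png

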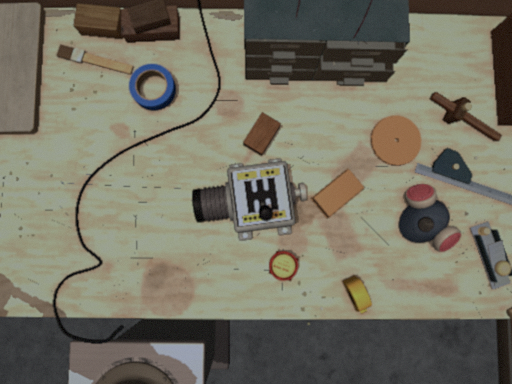

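View pics/side0.png

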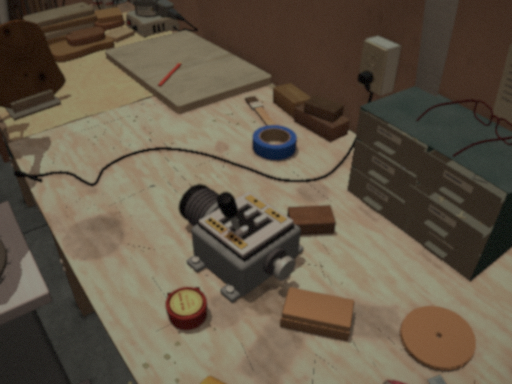

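```bash
cat > h.py <<'E'
import numpy as np, cv2
from cell import eyes
def info(n):
    i=eyes.camera_info(n); return [np.array(i[k],float) for k in("K","dist","rvec","tvec")]
def proj(n,P):
    K,d,r,t=info(n); return cv2.projectPoints(np.atleast_2d(np.array(P,float)),r,t,K,d)[0].reshape(-1,2)
def ray(n,uv):
    K,d,r,t=info(n); R=cv2.Rodrigues(r)[0]
    p=cv2.undistortPoints(np.array(uv,float).reshape(-1,1,2),K,d).reshape(-1,2)
    D=np.c_[p,np.ones(len(p))]@R; return -R.T@t.ravel(),D
def onz(n,uv,z):
    o,D=ray(n,uv); return o+D*((z-o[2])/D[:,2])[:,None]
def tri(uvt,uvs):
    a,D=ray("top",[uvt]);b,E=ray("side",[uvs]);D=D[0];E=E[0]
    s=np.linalg.lstsq(np.c_[D,-E],b-a,rcond=None)[0]; p=a+D*s[0];q=b+E*s[1]; return (p+q)/2,np.linalg.norm(p-q)
E
python3 - <<'E'
from h import *
print(proj("top",[[0,0,0],[0.187,.49,.227],[.5,0,0]]))
a=np.load("pics/top0.npy")[150:245,185:315]; b=np.load("pics/side0.npy")[175:305,170:345]
cv2.imwrite("pics/tz.png",cv2.resize(a[:,:,::-1],None,fx=6,fy=6,interpolation=cv2.INTER_CUBIC))
cv2.imwrite("pics/sz.png",cv2.resize(b[:,:,::-1],None,fx=4.5,fy=4.5,interpolation=cv2.INTER_CUBIC))
E
```

```text
[[ 133.28948245  407.59896964]
 [-158.7187848   347.29369918]
 [ 140.6684704   195.3100972 ]]
```

View pics/tz.png

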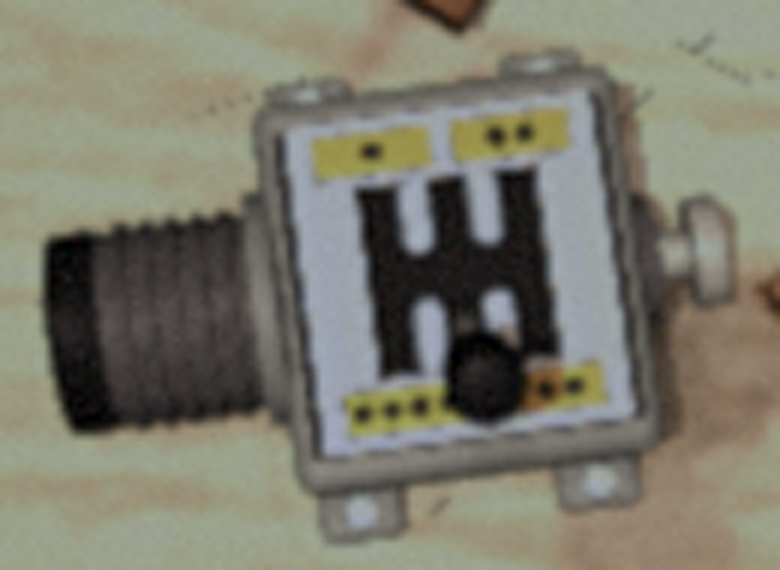

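View pics/sz.png

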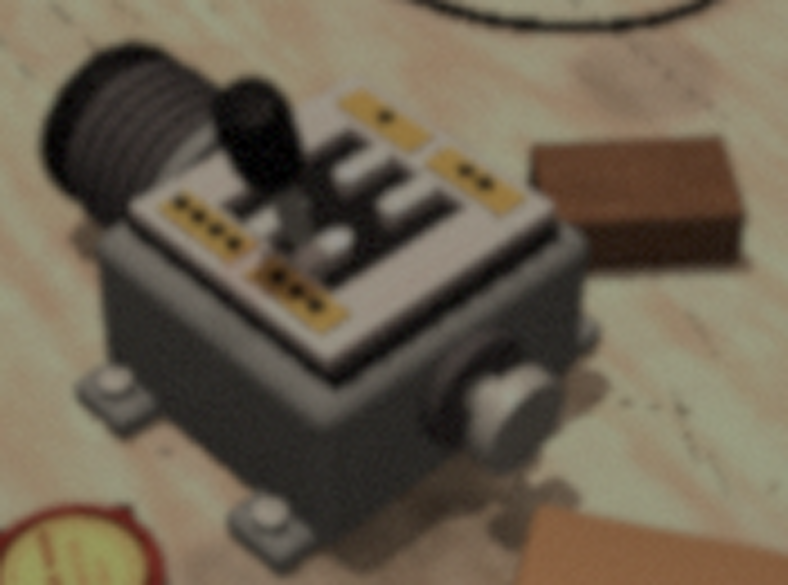

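```bash
python3 - <<'E'
from h import *
for n,box in(("top",(150,245,185,315)),("side",(175,305,170,300))):
    im=np.load(f"pics/{n}0.npy"); r0,r1,c0,c1=box
    hsv=cv2.cvtColor(im,cv2.COLOR_RGB2HSV)
    m=np.zeros(im.shape[:2],np.uint8)
    m[r0:r1,c0:c1]=cv2.inRange(hsv,(14,110,70),(35,255,255))[r0:r1,c0:c1]
    m=cv2.morphologyEx(m,cv2.MORPH_CLOSE,np.ones((3,3)))
    for c in cv2.findContours(m,0,2)[0]:
        if cv2.contourArea(c)<15: continue
        r=cv2.minAreaRect(c); P=onz(n,[r[0]],.0965)[0]
        print(n,np.round(r[0],1),np.round(r[1],1),cv2.contourArea(c),P.round(4))
    w=np.zeros_like(m); w[r0:r1,c0:c1]=cv2.inRange(hsv,(0,0,150 if n=="top" else 120),(179,50,255))[r0:r1,c0:c1]
    np.save(f"pics/w{n}.npy",w)
    cv2.imwrite(f"pics/m{n}.png",cv2.resize(np.hstack([m,w])[r0:r1],None,fx=1,fy=1))
# hand-read plate corners (top), zoom coords/6 + offset
z=np.array([[284,122],[590,90],[638,415],[320,458]])/6+[185,150]
P=onz("top",z-0.4,.095); print(P.round(4), P.mean(0).round(4))
z=np.array([[343,90],[556,215],[335,362],[132,210]])/4.5+[170,175]
P=onz("side",z-.4,.095); print(P.round(4), P.mean(0).round(4))
E
```

```text
top [251.5 217.6] [ 5.  16.7] 60.0 [ 0.443  -0.2726  0.0965]
top [278.  214.1] [ 5.3 12.5] 50.5 [ 0.4513 -0.331   0.0965]
top [246.5 174.9] [ 5.2 17.6] 73.0 [ 0.5382 -0.2605  0.0965]
top [269.5 171.9] [ 5.  17.6] 70.0 [ 0.5455 -0.3119  0.0965]
side [186. 297.] [14. 32.] 243.5 [ 0.3198 -0.3822  0.0965]
side [292.7 296.5] [14.1 18. ] 157.0 [ 0.452  -0.4734  0.0965]
side [235.7 239.8] [21.6  7.2] 122.5 [ 0.4509 -0.3219  0.0965]
side [215.6 224.8] [20.   6.2] 98.5 [ 0.4431 -0.2707  0.0965]
side [275.  214.8] [20.3  5.5] 87.0 [ 0.5451 -0.3089  0.0965]
side [254.9 201.1] [19.4  5.3] 77.5 [ 0.5382 -0.2568  0.0965]
[[ 0.5494 -0.2278  0.095 ]
 [ 0.5628 -0.3422  0.095 ]
 [ 0.4413 -0.3599  0.095 ]
 [ 0.4245 -0.2428  0.095 ]] [ 0.4945 -0.2932  0.095 ]
[[ 0.5365 -0.2297  0.095 ]
 [ 0.5601 -0.3423  0.095 ]
 [ 0.4428 -0.3584  0.095 ]
 [ 0.4247 -0.2444  0.095 ]] [ 0.491  -0.2937  0.095 ]
```

```bash
cat >> h.py <<'E'
C=np.array([.4945,-.2912,0]); YAW=.133
G=np.array([[np.cos(YAW),-np.sin(YAW),0],[np.sin(YAW),np.cos(YAW),0],[0,0,1]])
def g2w(p): return C+np.atleast_2d(p)@G.T
def w2g(p): return (np.atleast_2d(p)-C)@G
def lever(shift,cross,L):
    d=np.array([np.tan(shift),np.tan(cross),1]); d/=np.linalg.norm(d); return np.array([0,0,.022])+L*d
E
python3 - <<'E'
from h import *
for s in(-.33,-.27,-.2,-.13):
    for n in("top","side"):
        p=proj(n,g2w([lever(s,0,.121),lever(s,0,.166)]))
        p0=(p-[185,150])*6 if n=="top" else (p-[170,175])*4.5
        print(s,n,p0.round(0).tolist())
s=__import__("cell").monitor.observe(); print(w2g(s["tool_pos"]))
E
```

```text
-0.33 top [[468.0, 365.0], [478.0, 400.0]]
-0.33 side [[266.0, 170.0], [233.0, 97.0]]
-0.27 top [[465.0, 345.0], [474.0, 371.0]]
-0.27 side [[280.0, 157.0], [253.0, 80.0]]
-0.2 top [[463.0, 321.0], [470.0, 337.0]]
-0.2 side [[297.0, 144.0], [277.0, 61.0]]
-0.13 top [[460.0, 297.0], [466.0, 302.0]]
-0.13 side [[313.0, 131.0], [301.0, 44.0]]
[[-0.20152876  0.81545363  0.22614232]]
```

Emit:
carry_out(targets=[[[0,0,0],0.176],[[0,0,0],0.176],[[0,0,0],0.176],[[0,0,0],0.176],[[0,0,0],0.176],[[0,0,0],0.176],[[0,0,0],0.176],[[0,0,0],0.176],[[0,0,0],0.176],[[0,0,0],0.176]], fingers=1, grip_force=20)

```text
time: 1.35
tool_pos: [0.1853, 0.4879, 0.2217]
tool_rot: [3.14, 0.012, 0.96]
contact_force: [1.0, -0.3, 0.1]
opening: 0.0009
```

Emit:
carry_out(targets=[[[0,0,0],0.176],[[0,0,0],0.176],[[0,0,0],0.176],[[0,0,0],0.176],[[0,0,0],0.176],[[0,0,0],0]])

```text
time: 2.1
tool_pos: [0.1844, 0.4865, 0.2192]
tool_rot: [3.126, 0.01, 0.051]
contact_force: [0.1, 0.5, -0.2]
opening: 0.0004
```

Emit:
carry_out(targets=[[[0.02,0.03,-0.005],-0.08],[[0.028,0.045,0],0],[[0.028,0.045,0],0],[[0.028,0.045,0],0],[[0.028,0.045,0],0],[[0.028,0.045,0],0],[[0.028,0.045,0],0],[[0,0,0],0]])

```text
time: 3.1
tool_pos: [0.419, 0.2079, 0.2253]
tool_rot: [3.127, 0.011, 0.172]
contact_force: [-1.1, 0.2, -0.6]
opening: 0.0005
```

```bash
cat > st.py <<'E'
from h import *
from cell import monitor
s=monitor.observe(); print("t",round(s["time"],2),"gear",w2g(s["tool_pos"]).round(4),"rot",np.round(s["tool_rot"],3),"F",np.round(np.array(s["contact_force"])@G,1),"q",np.round(s["qpos"],2))
E
python3 st.py
```

```text
t 3.1 gear [[-0.0087  0.5047  0.2253]] rot [3.127 0.011 0.172] F [-1.1  0.3 -0.6] q [ 0.31  0.25  1.66 -0.01  1.24  1.71]
```

Emit:
carry_out(targets=[[[-0.012,0.05,0],0.03],[[-0.012,0.05,0],0],[[-0.012,0.05,0],0],[[-0.012,0.05,0],0],[[-0.012,0.05,0],0],[[-0.012,0.05,0],0],[[-0.012,0.05,0],0],[[-0.012,0.05,0],0],[[-0.012,0.05,0],0],[[0,0,0],0]])

```text
time: 4.35
tool_pos: [0.3829, -0.2588, 0.2317]
tool_rot: [3.131, 0.01, 0.184]
contact_force: [-0.4, 1.0, -0.4]
opening: 0.0005
```

```bash
python3 st.py
```

```text
t 4.35 gear [[-0.1064  0.0469  0.2317]] rot [3.131 0.01  0.184] F [-0.3  1.1 -0.4] q [-0.75  0.22  1.68 -0.02  1.24  0.64]
```

Emit:
carry_out(targets=[[[-0.006,0.026,0],0.03],[[-0.006,0.026,0],0.02],[[0,0,0.025],0],[[0,0,0.025],0],[[0,0,0.025],0],[[0,0,0.015],0],[[0,0,0],0]])

```text
time: 5.22
tool_pos: [0.3824, -0.3015, 0.1396]
tool_rot: [3.137, 0.009, 0.158]
contact_force: [0.0, 1.0, 0.3]
opening: 0.0002
```

```bash
python3 st.py; python3 - <<'E'
from h import *
for n,(r0,r1,c0,c1) in(("top",(140,255,185,315)),("side",(155,305,150,325))):
    im=eyes.read_camera(n);cv2.imwrite(f"pics/{n}1.png",cv2.resize(im[r0:r1,c0:c1,::-1],None,fx=3.5,fy=3.5,interpolation=cv2.INTER_CUBIC))
E
python3 -c "
import cv2,numpy as np
a=cv2.imread('pics/top1.png');b=cv2.imread('pics/side1.png')
h=max(len(a),len(b));f=lambda x:cv2.copyMakeBorder(x,0,h-len(x),0,0,0)
c=np.hstack([f(a),f(b)]);cv2.imwrite('pics/c1.png',cv2.resize(c,None,fx=.74,fy=.74))"
```

```text
t 5.22 gear [[-0.1125  0.0047  0.1396]] rot [3.137 0.009 0.158] F [0.2 1.  0.3] q [-0.82  0.37  1.75 -0.01  1.02  0.6 ]
```

View pics/c1.png

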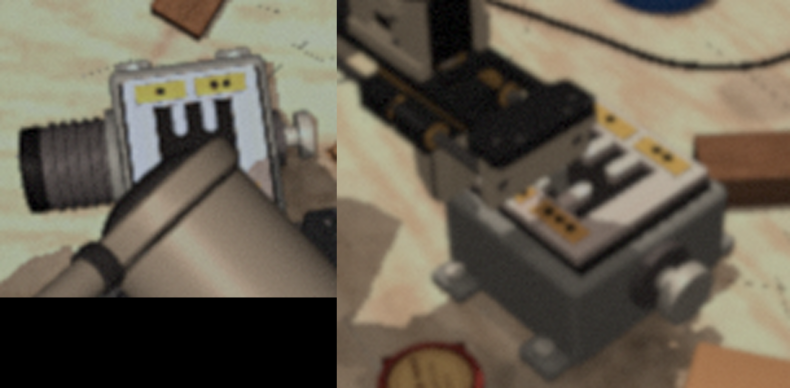

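Emit:
carry_out(targets=[[[0.006,0.0,0],0.02],[[0.006,0,0],0],[[0.006,0,0],0],[[0.006,0,0],0],[[0.006,0,0],0],[[0.006,0,0],0],[[0.006,0,0],0]])

```text
time: 6.2
tool_pos: [0.4281, -0.2967, 0.1428]
tool_rot: [3.132, 0.006, 0.136]
contact_force: [-1.9, -0.0, 1.7]
opening: 0.0002
```

```bash
python3 st.py
```

```text
t 6.2 gear [[-0.0665  0.0034  0.1428]] rot [3.132 0.006 0.136] F [-1.9  0.2  1.7] q [-0.75  0.42  1.66 -0.01  1.06  0.69]
```

Emit:
carry_out(targets=[[[0.005,0.0,0.001],0],[[0.005,0,0.001],0],[[0.005,0,0.001],0],[[0.005,0,0],0],[[0.005,0,0],0],[[0.004,0,0],0],[[0.002,0,0],0]])

```text
time: 7.08
tool_pos: [0.4609, -0.2922, 0.1393]
tool_rot: [3.132, 0.007, 0.136]
contact_force: [-1.5, 0.3, 0.8]
opening: 0.0003
```

```bash
python3 st.py; cat > pic.py <<'E'
from h import *
import sys
k=sys.argv[1]
L=[]
for n,(r0,r1,c0,c1) in(("top",(140,255,185,315)),("side",(155,305,150,325))):
    im=eyes.read_camera(n)[:,:,::-1]; np.save(f"pics/{n}{k}.npy",im[:,:,::-1]); L.append(cv2.resize(im[r0:r1,c0:c1],None,fx=2.6,fy=2.6,interpolation=cv2.INTER_CUBIC))
h=max(map(len,L)); cv2.imwrite(f"pics/c{k}.png",np.hstack([cv2.copyMakeBorder(x,0,h-len(x),0,0,0) for x in L]))
E
python3 pic.py 2
```

```text
t 7.08 gear [[-0.0335  0.0034  0.1393]] rot [3.132 0.007 0.136] F [-1.4  0.5  0.8] q [-0.7   0.46  1.59 -0.01  1.08  0.74]
```

View pics/c2.png

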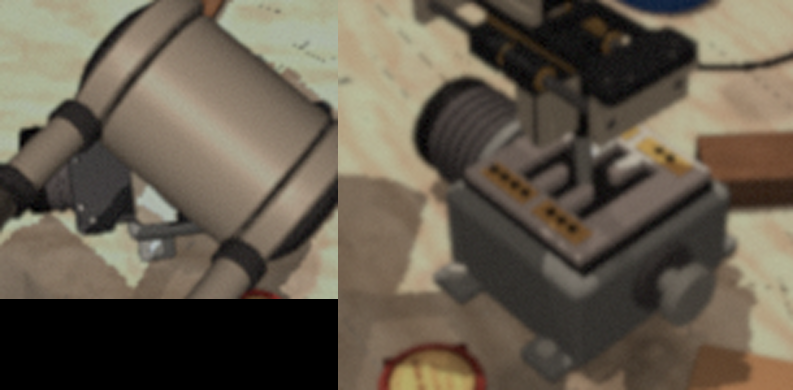

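```bash
python3 - <<'E'
from h import *
for s in(-.1,-.05,0,.05):
    p=proj("side",g2w([lever(s,0,.073),lever(s,0,.11)])); print(s,((p-[150,155])).round(1).tolist())
im=np.load("pics/side2.npy"); cv2.imwrite("pics/s2.png",cv2.resize(im[190:245,205:290,::-1],None,fx=9,fy=9,interpolation=cv2.INTER_CUBIC))
E
```

```text
-0.1 [[93.3, 67.8], [91.7, 52.7]]
-0.05 [[94.8, 66.7], [94.0, 51.2]]
0 [[96.3, 65.7], [96.4, 49.7]]
0.05 [[97.8, 64.9], [98.7, 48.4]]
```

View pics/s2.png

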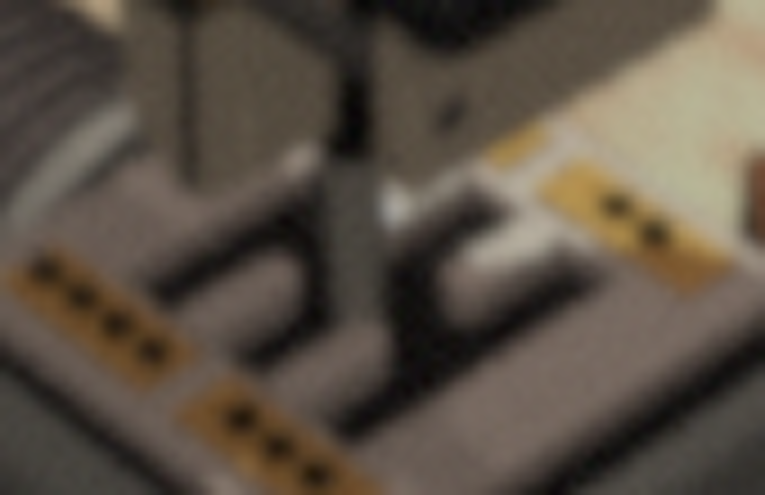

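Emit:
carry_out(targets=[[[0.005,0.0,0],0],[[0.003,0,0],0],[[0.003,0,0],0],[[0.0,0,0],0]])

```text
time: 7.68
tool_pos: [0.4723, -0.2906, 0.1392]
tool_rot: [3.132, 0.007, 0.136]
contact_force: [-2.0, -0.3, 0.3]
opening: 0.0005
```

```bash
python3 st.py
```

```text
t 7.67 gear [[-0.022   0.0035  0.1392]] rot [3.132 0.007 0.136] F [-2.  -0.   0.3] q [-0.68  0.48  1.57 -0.01  1.09  0.76]
```

Emit:
carry_out(targets=[[[-0.02,0.0,0],0],[[-0.01,-0.02,0],0],[[0,-0.025,0],0],[[0,-0.025,0],0],[[0,-0.01,0],0],[[0,0,0],0]])

```text
time: 8.43
tool_pos: [0.4322, -0.2141, 0.1384]
tool_rot: [3.131, 0.003, 0.136]
contact_force: [0.2, -0.4, 0.1]
opening: 0.0008
```

```bash
python3 st.py; python3 pic.py 3; python3 - <<'E'
import numpy as np,cv2
im=np.load("pics/side3.npy"); cv2.imwrite("pics/s3.png",cv2.resize(im[170:245,195:290,::-1],None,fx=8,fy=8,interpolation=cv2.INTER_CUBIC))
E
```

```text
t 8.43 gear [[-0.0516  0.0847  0.1384]] rot [3.131e+00 3.000e-03 1.360e-01] F [ 0.2 -0.4  0.1] q [-0.61  0.36  1.77 -0.01  1.01  0.83]
```

View pics/s3.png

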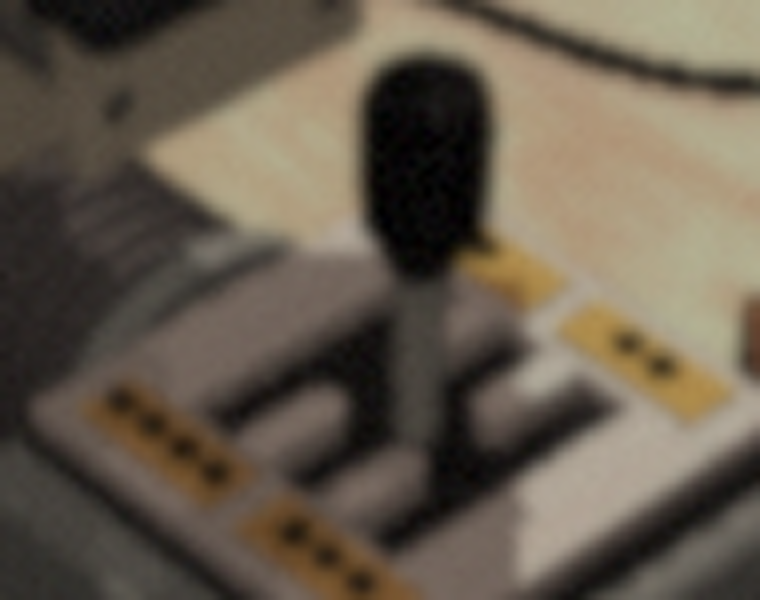

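View pics/c3.png

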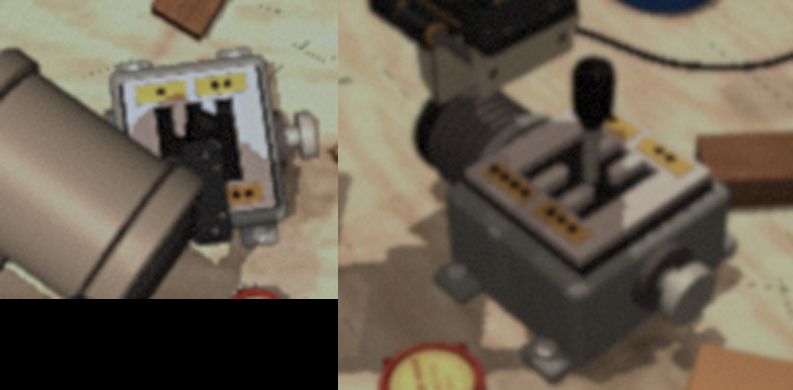

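```bash
python3 - <<'E'
from h import *
obs=np.array([[427,150],[418,290],[415,430]])/8+[195,170]-.4
for s in(-.03,0,.03,.06):
  for c in(-.04,0,.04):
    p=proj("side",g2w([lever(s,c,.147),lever(s,c,.110),lever(s,c,.073)]));
    print(s,c,np.round(p,1).tolist())
print(obs.round(1))
E
```

```text
-0.03 -0.04 [[246.9, 190.6], [246.7, 206.8], [246.5, 222.1]]
-0.03 0 [[244.5, 188.9], [245.0, 205.6], [245.4, 221.3]]
-0.03 0.04 [[242.2, 187.4], [243.3, 204.4], [244.3, 220.5]]
0 -0.04 [[248.9, 189.4], [248.1, 206.0], [247.4, 221.6]]
0 0 [[246.5, 187.8], [246.4, 204.7], [246.3, 220.7]]
0 0.04 [[244.1, 186.3], [244.7, 203.6], [245.2, 220.0]]
0.03 -0.04 [[250.8, 188.4], [249.5, 205.2], [248.3, 221.0]]
0.03 0 [[248.4, 186.7], [247.8, 203.9], [247.2, 220.2]]
0.03 0.04 [[246.0, 185.2], [246.1, 202.8], [246.1, 219.4]]
0.06 -0.04 [[252.7, 187.4], [250.9, 204.4], [249.2, 220.5]]
0.06 0 [[250.3, 185.8], [249.2, 203.2], [248.1, 219.7]]
0.06 0.04 [[247.9, 184.3], [247.5, 202.0], [247.0, 218.9]]
[[248.  188.4]
 [246.8 205.8]
 [246.5 223.4]]
```

Emit:
carry_out(targets=[[[0.015,0.0,-0.008],0],[[0.015,0,0],0],[[0.012,0,0],0],[[0.008,0,0],0],[[0,0,0],0]])

```text
time: 9.15
tool_pos: [0.4844, -0.2101, 0.1451]
tool_rot: [3.13, 0.004, 0.133]
contact_force: [-0.5, 0.1, 0.5]
opening: 0.0006
```

```bash
python3 st.py
```

```text
t 9.15 gear [[0.0008 0.0818 0.1451]] rot [3.13  0.004 0.133] F [-0.4  0.1  0.5] q [-0.55  0.43  1.64 -0.01  1.07  0.9 ]
```

Now push −y across.

Emit:
carry_out(targets=[[[0,0.008,-0.001],0],[[0,0.008,0],0],[[0,0.007,0],0],[[0,0.006,0],0],[[0,0.006,0],0],[[0,0.006,0],0],[[0,0.006,0],0],[[0,0,0],0]])

```text
time: 10.15
tool_pos: [0.49, -0.2605, 0.1465]
tool_rot: [3.131, 0.004, 0.131]
contact_force: [0.2, 0.4, -0.2]
opening: 0.0004
```

```bash
python3 st.py
```

```text
t 10.15 gear [[-0.0004  0.031   0.1465]] rot [3.131 0.004 0.131] F [ 0.2  0.4 -0.2] q [-0.62  0.47  1.56 -0.01  1.11  0.82]
```

Emit:
carry_out(targets=[[[0,0.005,0],0],[[0,0.005,0],0],[[0,0.005,0],0],[[0,0.005,0],0],[[0,0,0],0]])

```text
time: 10.78
tool_pos: [0.4928, -0.2809, 0.1467]
tool_rot: [3.132, 0.005, 0.132]
contact_force: [-1.0, -0.9, 0.6]
opening: 0.0005
```

```bash
python3 st.py; python3 pic.py 4
```

```text
t 10.78 gear [[-0.0004  0.0105  0.1467]] rot [3.132 0.005 0.132] F [-1.1 -0.8  0.6] q [-0.65  0.49  1.52 -0.01  1.12  0.8 ]
```

View pics/c4.png

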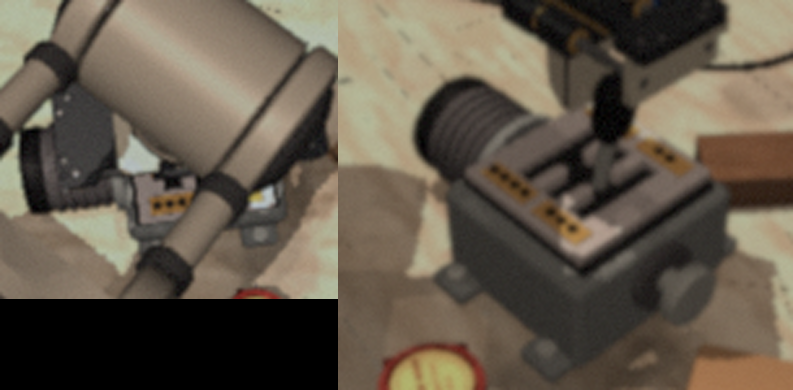

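Emit:
carry_out(targets=[[[0,0.005,0],0],[[0,0.005,0],0],[[0,0.005,0],0],[[0,0.003,0],0],[[0,0,0],0]])

```text
time: 11.5
tool_pos: [0.4949, -0.2991, 0.1464]
tool_rot: [3.133, 0.006, 0.133]
contact_force: [-0.4, 0.7, -0.9]
opening: 0.0002
```

```bash
python3 st.py; python3 pic.py 5; python3 - <<'E'
from h import *
im=np.load("pics/side5.npy"); cv2.imwrite("pics/s5.png",cv2.resize(im[170:255,205:300,::-1],None,fx=7,fy=7,interpolation=cv2.INTER_CUBIC))
for s in(-.05,0,.05):
  for c in(-.2,-.27,-.35):
    p=proj("side",g2w([lever(s,c,.121),lever(s,c,.110),lever(s,c,.073)]));
    print(s,c,((p-[205,170])*7).round().tolist())
E
```

```text
t 11.5 gear [[-0.0006 -0.0079  0.1464]] rot [3.133 0.006 0.133] F [-0.3  0.8 -0.9] q [-0.67  0.51  1.49 -0.01  1.14  0.77]
-0.05 -0.2 [[339.0, 274.0], [334.0, 303.0], [318.0, 395.0]]
-0.05 -0.27 [[363.0, 296.0], [356.0, 323.0], [331.0, 408.0]]
-0.05 -0.35 [[390.0, 324.0], [380.0, 348.0], [347.0, 424.0]]
0 -0.2 [[357.0, 263.0], [351.0, 292.0], [328.0, 388.0]]
0 -0.27 [[381.0, 285.0], [372.0, 313.0], [342.0, 401.0]]
0 -0.35 [[407.0, 313.0], [395.0, 338.0], [357.0, 417.0]]
0.05 -0.2 [[375.0, 253.0], [366.0, 283.0], [339.0, 382.0]]
0.05 -0.27 [[398.0, 275.0], [387.0, 304.0], [352.0, 395.0]]
0.05 -0.35 [[424.0, 303.0], [411.0, 329.0], [367.0, 411.0]]
```

View pics/s5.png

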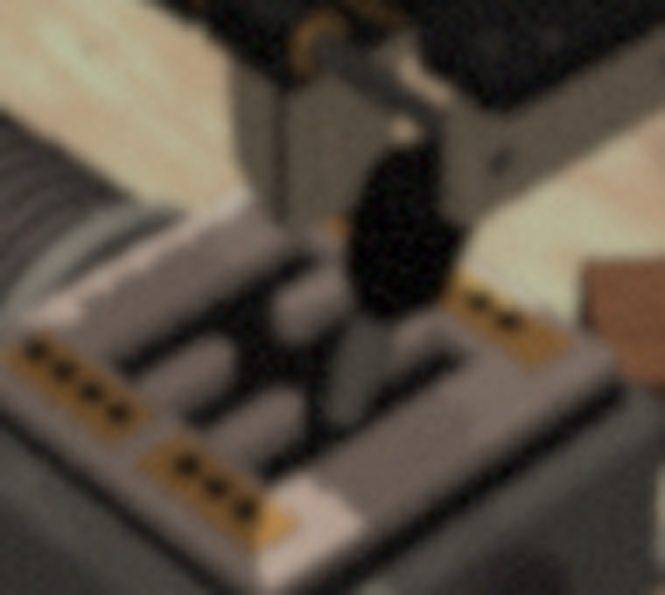

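Emit:
carry_out(targets=[[[0,0.004,0],0],[[0,0.003,0],0],[[0,0.002,0],0],[[0,0.0,0],0]])

```text
time: 12.1
tool_pos: [0.4962, -0.3083, 0.1466]
tool_rot: [3.133, 0.006, 0.133]
contact_force: [0.4, 1.1, 0.6]
opening: 0.0004
```

```bash
python3 st.py; python3 pic.py 6; python3 - <<'E'
from h import *
im=np.load("pics/side6.npy"); cv2.imwrite("pics/s6.png",cv2.resize(im[170:255,205:300,::-1],None,fx=7,fy=7,interpolation=cv2.INTER_CUBIC))
E
```

```text
t 12.1 gear [[-0.0006 -0.0171  0.1466]] rot [3.133 0.006 0.133] F [0.5 1.  0.6] q [-0.68  0.52  1.47 -0.01  1.15  0.76]
```

View pics/s6.png

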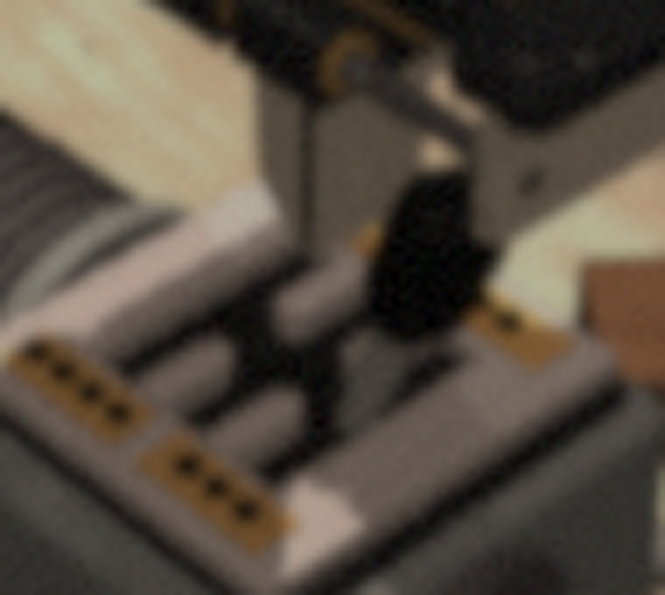

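Emit:
carry_out(targets=[[[0,-0.012,0],0],[[0.01,-0.012,0],0],[[0.022,0,0],0],[[0.022,0,0],0],[[0,0.015,0],0],[[0,0.02,0.002],0],[[0,0.018,0.002],0],[[0,0,0],0]])

```text
time: 13.2
tool_pos: [0.5567, -0.3274, 0.1436]
tool_rot: [3.131, 0.004, 0.135]
contact_force: [-1.1, 0.0, -0.4]
opening: 0.0005
```

```bash
python3 st.py; python3 pic.py 7
```

```text
t 13.2 gear [[ 0.0569 -0.0442  0.1436]] rot [3.131 0.004 0.135] F [-1.1  0.2 -0.4] q [-0.64  0.63  1.28 -0.01  1.23  0.79]
```

View pics/c7.png

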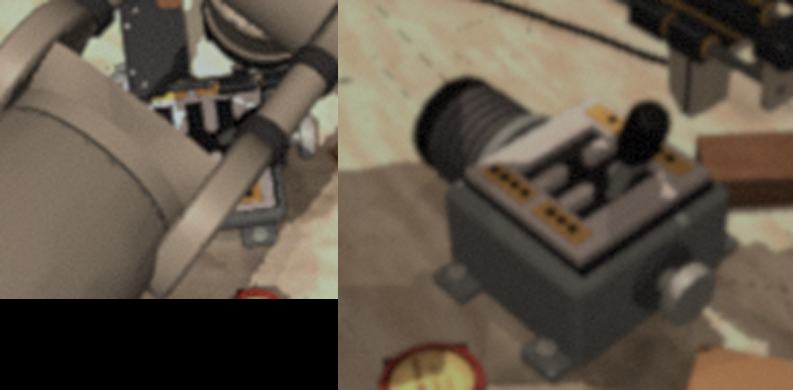

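Emit:
carry_out(targets=[[[-0.008,0,0],0],[[-0.007,0,0],0],[[-0.006,0,0],0],[[-0.006,0,0],0],[[-0.006,0,0],0],[[-0.006,0,0],0],[[-0.005,0,0],0],[[0,0,0],0]])

```text
time: 14.3
tool_pos: [0.5107, -0.3314, 0.1455]
tool_rot: [3.13, 0.002, 0.137]
contact_force: [0.7, 0.3, 0.1]
opening: 0.0003
```

```bash
python3 st.py; python3 pic.py 8
```

```text
t 14.3 gear [[ 0.0107 -0.042   0.1455]] rot [3.13e+00 2.00e-03 1.37e-01] F [0.7 0.2 0.1] q [-0.7   0.56  1.4  -0.01  1.17  0.74]
```

View pics/c8.png

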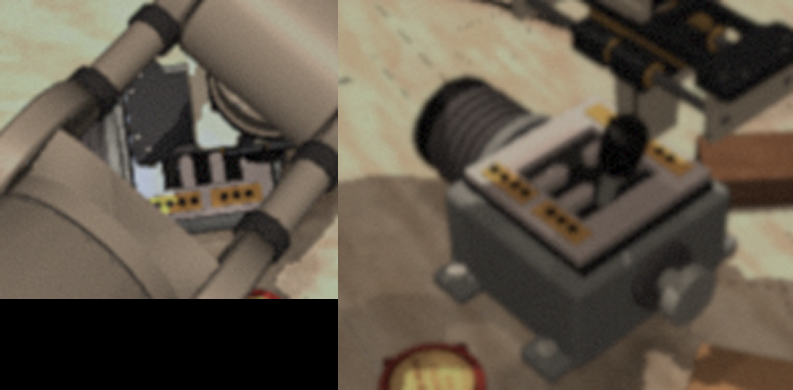

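Lever is moving into the three‑stud slot. Continue.

Emit:
carry_out(targets=[[[-0.005,0,0.001],0],[[-0.005,0,0.001],0],[[-0.005,0,0],0],[[-0.004,0,0],0],[[-0.003,0,0],0],[[0,0,0],0]])

```text
time: 15.15
tool_pos: [0.4877, -0.3341, 0.1428]
tool_rot: [3.131, 0.002, 0.138]
contact_force: [1.4, -0.6, -0.1]
opening: 0.0004
```

```bash
python3 st.py; python3 pic.py 9
```

```text
t 15.15 gear [[-0.0125 -0.0417  0.1428]] rot [3.131e+00 2.000e-03 1.380e-01] F [ 1.3 -0.8 -0.1] q [-0.73  0.53  1.46 -0.01  1.14  0.71]
```

View pics/c9.png

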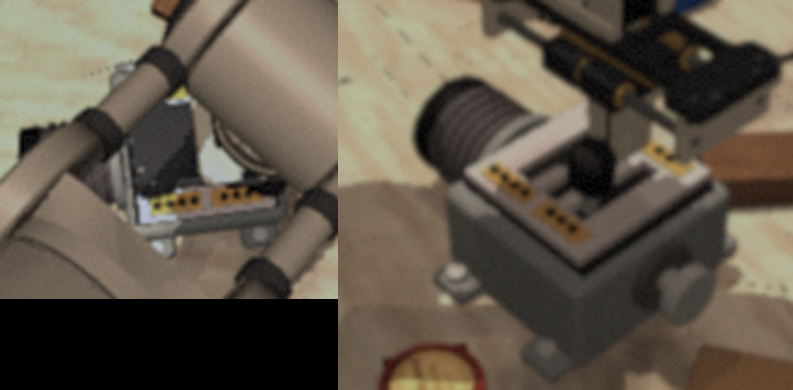

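Emit:
carry_out(targets=[[[-0.003,0,0],0],[[-0.002,0,0],0],[[-0.002,0,0],0]])

```text
time: 15.62
tool_pos: [0.4808, -0.3349, 0.1427]
tool_rot: [3.131, 0.002, 0.138]
contact_force: [2.2, 0.7, 0.3]
opening: 0.0002
```

```bash
python3 st.py
```

```text
t 15.62 gear [[-0.0193 -0.0415  0.1427]] rot [3.131e+00 2.000e-03 1.380e-01] F [2.3 0.4 0.3] q [-0.73  0.52  1.48 -0.01  1.13  0.7 ]
```

Emit:
carry_out(targets=[[[-0.002,0,0],0],[[-0.0015,0,0],0]])

```text
time: 15.88
tool_pos: [0.4784, -0.3353, 0.1429]
tool_rot: [3.131, -0.001, 0.138]
contact_force: [6.9, 0.8, -1.6]
opening: 0.0005
```

```bash
python3 st.py
```

```text
t 15.88 gear [[-0.0218 -0.0416  0.1429]] rot [ 3.131e+00 -1.000e-03  1.380e-01] F [ 6.9 -0.1 -1.6] q [-0.74  0.52  1.48 -0.01  1.13  0.7 ]
```

Emit:
carry_out(targets=[[[-0.001,0,0],0]])

```text
time: 16.0
tool_pos: [0.4783, -0.3353, 0.143]
tool_rot: [3.13, -0.003, 0.138]
contact_force: [6.7, 2.2, -1.1]
opening: 0.0007
```

```bash
python3 st.py
```

```text
t 16.0 gear [[-0.0219 -0.0416  0.143 ]] rot [ 3.13e+00 -3.00e-03  1.38e-01] F [ 6.9  1.3 -1.1] q [-0.74  0.52  1.49 -0.01  1.13  0.7 ]
```

Firm stop at about 7 N. Back off in +x, rise, and clear the view.

Emit:
carry_out(targets=[[[0.01,0,0],0],[[0.02,0,0],0],[[0.02,0,-0.03],0],[[0,0,-0.04],0],[[0,0,-0.04],0],[[0,-0.05,0],0],[[0,-0.06,0],0],[[0,-0.06,0],0],[[0,-0.06,0],0],[[0,0,0],0]])

```text
time: 17.25
tool_pos: [0.4952, -0.0945, 0.2529]
tool_rot: [3.13, 0.008, 0.136]
contact_force: [0.6, -0.1, 0.5]
opening: 0.0006
```

```bash
python3 st.py; python3 pic.py 10
```

```text
t 17.25 gear [[0.0268 0.1949 0.2529]] rot [3.13  0.008 0.136] F [ 0.5 -0.2  0.5] q [-0.33  0.29  1.53 -0.01  1.33  1.11]
```

View pics/c10.png

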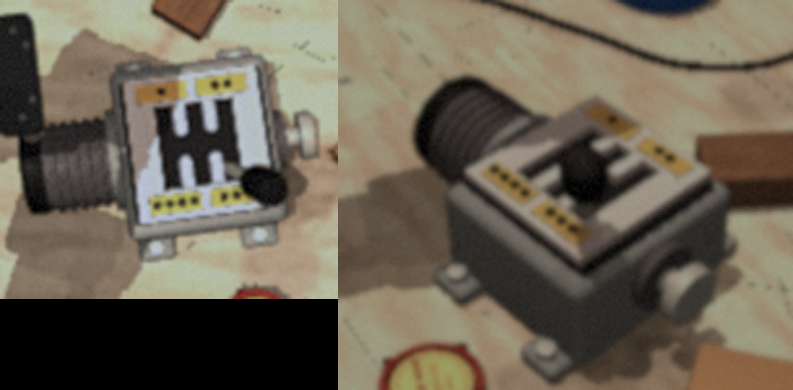

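```bash
python3 - <<'E'
from h import *
im=np.load("pics/top10.npy"); cv2.imwrite("pics/t10.png",cv2.resize(im[160:235,225:310,::-1],None,fx=8,fy=8,interpolation=cv2.INTER_CUBIC))
im=np.load("pics/side10.npy"); cv2.imwrite("pics/s10.png",cv2.resize(im[185:260,195:290,::-1],None,fx=8,fy=8,interpolation=cv2.INTER_CUBIC))
for s in(-.33,-.25,-.17):
  c=-.35
  L=[lever(s,c,l) for l in(.073,.121,.166)]
  print(s,((proj("top",g2w(L))-[225,160])*8).round().tolist(),((proj("side",g2w(L))-[195,185])*8).round().tolist())
E
```

```text
-0.33 [[374.0, 348.0], [449.0, 382.0], [526.0, 417.0]] [[409.0, 413.0], [409.0, 333.0], [408.0, 250.0]]
-0.25 [[374.0, 328.0], [448.0, 348.0], [525.0, 368.0]] [[429.0, 398.0], [443.0, 307.0], [458.0, 213.0]]
-0.17 [[373.0, 309.0], [447.0, 314.0], [523.0, 319.0]] [[448.0, 384.0], [477.0, 283.0], [507.0, 179.0]]
```

View pics/t10.png

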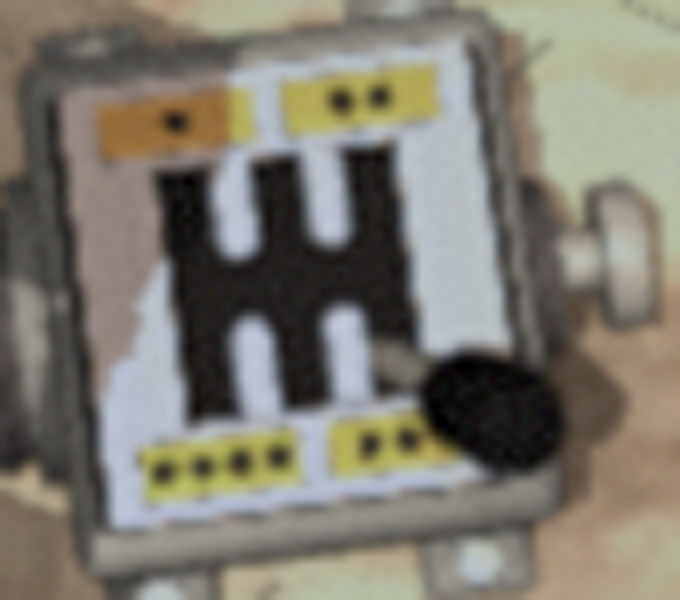

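View pics/s10.png

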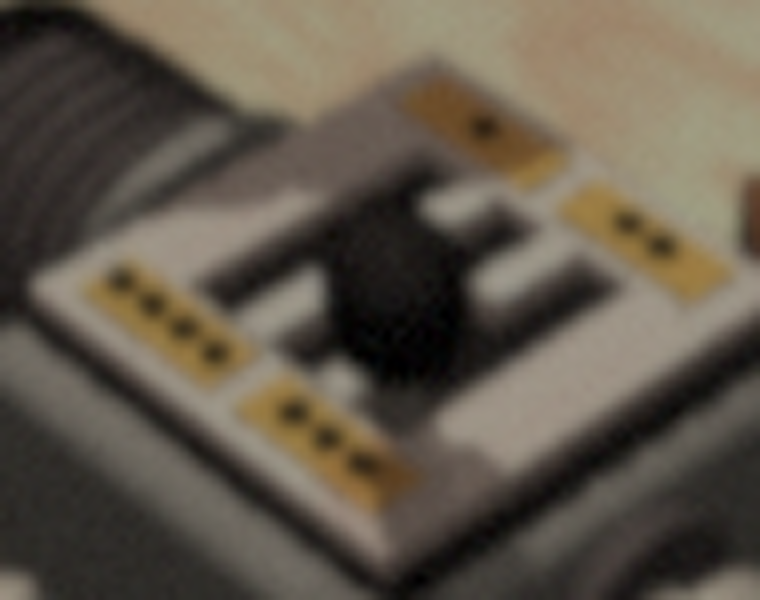

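```bash
python3 - <<'E'
from h import *
from cell import order
for n,b in(("top",{"offcut":(110,158,238,285),"block":(165,220,311,370),"tin":(246,285,264,304)}),):
    a,c=[cv2.cvtColor(np.load(f"pics/{n}{k}.npy"),cv2.COLOR_RGB2GRAY) for k in("0","10")]
    for k,(r0,r1,c0,c1) in b.items(): 
        t=a[r0+5:r1-5,c0+5:c1-5]; m=cv2.matchTemplate(c[r0-3:r1+3,c0-3:c1+3],t,cv2.TM_CCOEFF_NORMED); print(k,m.max().round(2),np.array(np.unravel_index(m.argmax(),m.shape))-8)
print(order.hand_in())
E
```

```text
offcut 1.0 [0 0]
block 1.0 [0 0]
tin 1.0 [0 0]
the job is handed in; nothing more can be done
None
```

The gearbox is in third and the job is handed in. The hand-in itself reports no verdict.

**What I did:** With closed fingers I pushed the lever back along the middle slot to the channel. I then pushed it across toward −y, and along the −x/−y slot whose end plate carries three studs. It met the end stop at about 7 N. I stopped there, drew the fingers back and moved the arm clear, at about 17 s on the robot's clock.

**Last checks:**
- **Lever position:** both camera views agree to within about 3 mm with a lever at shift about −0.33 and cross about −0.35, which is fully home. The slot end itself was partly hidden behind the knob in the pictures.
- **Bystanders:** the tin, the sanding block and the offcut showed 0 px of movement in the top view since the start.
- **Force:** the force readings I took between moves peaked at about 7 N. The final reading was about zero, with the robot clear of everything.
- **Failures:** no check failed or disagreed.

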